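# Fit the mounting board under the lips of a specimen case

## Robot

A 6-joint arm with a two-finger parallel gripper is mounted at the origin on the work surface. World frame = base frame: x ahead of the robot, y to its left, z up, the work surface at z = 0. Lengths are in mm, angles in rad, forces in N, time in s.
With the tool pointing down it reaches from about 225 to 875 mm from the base axis. Payload 3.4 kg.
Tool frame: the origin (TCP) lies at the very end of the fingers, on their centre line; the grasp point (between the pads) lies 19 mm behind it; z points along the fingers, y is the line along which they close (so a half turn about z gives the same grasp; the last joint's range is limited). The gripper opens to 85 mm and grips with 20 to 120 N. Pads are 22 mm wide; open, the fingers measure 114 mm over their backs; the gripper's body (76 mm by 85 mm) begins 54 mm behind the grasp point. The pads swing forward as they close: fully open they stand 13 mm farther back than shut.
Start: joints at [1.046, 0.276, 1.505, -0, 1.361, -0.121], TCP at [225.946, 528.783, 231.328] pointing down, gripper open.
Joint ranges: [-2.89, 2.89], [-0.75, 2.08], [0.22, 2.7], [-1.18, 4.32], [0.11, 2.71], [-2.7, 2.7]. Speed limits (rad/s): [2.57, 2.57, 3.14, 3.14, 3.14, 3.14].

## Interface

Orientations are given as a unit quaternion [w, x, y, z].
In Python, from rig import telemetry, eyes, order gives the robot as it stands.
- The arm moves only by the tool carry_out, never from a script. Its arguments are lists of equal length, an entry for each row: "translation": the shift along the tool's x, y, z in m, a list of three; "rot": the turn, a rotation vector about the tool's x, y, z in degrees, a list of three; "claw": the closure in counts, from 0 (fully open) to 255 (shut). In form: {"translation": [[dx, dy, dz], ...], "rot": [[wx, wy, wz], ...], "claw": [claw, ...]}. A call has 1 to 20 rows; each row shifts and turns the commanded pose from where the row before left it, along the tool's axes as they then stand; what a row does not reach is not made up. A row lasts 1/8 s, in which the tool goes at most 62.5 mm and 10.7 degrees, less where a joint would pass 70% of its speed; a pose out of reach is approached as far as the arm can. A call with a gripper value outside its range is refused whole. The fingers move at their own pace and stop on an object; "squeeze" is the grip in N (left out, the last holds). Time passes only in rows, so rows that do not move let the fingers close. It gives the time, the measured TCP pose, the force, the opening and the grip force at its end, in the units of the state.
- telemetry.state(): the state, without advancing time (a new reading comes with each control period).
- eyes.get_image(name): name is "side" or "top"; returns a dict with "color" (420x560x3 uint8, red, green, blue), "fx", "fy", "cx", "cy" (pixels), "distortion" ([k1, k2, p1, p2, k3] as OpenCV has them; the pictures are not rectified), "pose" (4x4, takes a point from camera to world coordinates). Camera axes: x right, y up, looking along -z (the intrinsics and any distortion apply to the point x, -y, -z); pixel columns grow to the right and rows downward; lengths in mm; the calibration is good to about 2 mm. A picture is of the moment at which its call begins. There is no depth.
- order.close_job(): hands the job in; it is judged then, once.
The state is a dict: "clock": time; "joint_pos": joint angles; "joint_vel": joint speeds; "effort": joint torques, N m; "tcp_pos": TCP position; "ee_rot": TCP orientation; "ft_force": force on the tool from outside, world axes, zero at the start; "ft_torque": the same for the moment, N m; "width": opening from 0.0 (shut) to 1.0 (fully open); "gripper_force": force on a finger pad.
Only numpy, scipy, OpenCV 4.12 (cv2) and the standard library are available. Lean on these libraries where they do the work, as an engineer would, in place of code of your own. Each camera call takes 0.05 s, during which the arm holds its last target. There are 200 camera calls.

## Task

Fit the cork mounting board, grip block up, into the wooden specimen case: tilt it, slide one end under the wide brass lip against the spring-loaded keeper, lower the other end through the opening, and draw the board back so that both of its ends are caught beneath their lips. Then, with it lying flat on the sprung ledges, press it down with about a kilogram's push (10 N) for a moment to bed it, and let go; work gently, the board must never bear on the case with more than 20 N. Leave the vial, the tape roll and the grey tray where they stand.

Things in the scene. Friction and masses are not known exactly. Their poses are not given: they have to be found in the camera images.
- case: Wooden specimen case fixed to the bench, open-topped, 203 mm along its x, 134 along y, 60 high. Origin: on the bench below the middle of the opening; z up. Opening 140 mm (x -70 to +70) by 118 (inner long walls at y -59, +59). At each end a lip (z 54 to 60) overhangs the inside; none along the sides. The board is 20 mm longer than the opening. Finally the board's middle belongs at x = -2 (-8 to +2).
- wide_lip (a point): Middle of the top inner edge of the wide brass lip, at case x = -70, z = 60 mm. The lip is 6 mm thick and covers x from -105 to -70, with the keeper below. The board's leading end has to go in here to x = -90 to -95 before its other end clears the narrow lip.
- narrow_lip (a point): Middle of the top inner edge of the narrow brass lip, at case x = +70, z = 60 mm. The lip is 6 mm thick and covers x from +70 to the end wall's inner face at +82.
- keeper_face (a point): Middle of the face of the black spring-loaded keeper bar hidden under the wide lip (88 mm wide, between the ledges, z 10 to 53 in the case). At rest the face is at case x = -76; pushed towards -x it gives up to 20 mm (about 1 N at first touch, 5 N when fully back).
- ledge_frame: Fitting inside the case, fixed; origin and axes are the case's and do not tell the ledge height. It carries two steel ledges, 12 mm wide, along the long inner walls (y 47 to 59 mm either side, x -101 to +79), always level. Their unloaded top lies 24 to 40 mm above the bench, different each time and not measured: feel for it. They are sprung: 1 mm for about every 6 N, at most 5 mm.
- board_grip (a point): Where to grasp the board: centre of its blue grip block, 35 mm above the board's underside. Board: flat cork panel 160 mm (its x) by 110 (y), 5 thick, 0.2 to 0.33 kg, lying on the bench; block upright at its middle, 24 mm along x, 44 along y, 48 high above the top face. z is out of the top face. Same when turned half round: either end may lead.
- board_mid (a point): Middle of the board, half-way through its thickness (2.5 mm above its underside); axes as for board_grip.
- board_end_a (a point): Middle of the board's end edge at its -x end (80 mm from board_mid), half-way through the thickness.
- board_end_b (a point): Middle of the board's end edge at its +x end (80 mm from board_mid), half-way through the thickness.
- vial_mid (a point): Bystander: upright vial with a green label and white cap, 32 mm across, 75 mm tall; point half-way up. Leave alone.
- tape_mid (a point): Bystander: yellow tape roll lying flat, 84 mm across, 26 mm high; point at its centre. Leave alone.
- tray_mid (a point): Bystander: small open grey tray 70 x 100 mm, 35 mm high; point half-way up its middle. Leave alone.
- board: The board as a whole; origin in the middle of its underside, axes as for board_grip.
Not all that is in view belongs to the job. Of the things that look like the board, take the one that is nearest to the robot's base at the start.

How it is judged (in metres and radians):
On the way, in this order (a step that is already met when the one before it is completed fails the run):
1. the tilted board has one end under the wide lip (((x of board_end_a in the frame of case between -0.105 and -0.074 m and z of board_end_a in the frame of case below 0.053 m and y of board_end_a in the frame of case between -0.02 and 0.02 m and angle between board_mid's own z axis and vertical above 0.08 rad) or (x of board_end_b in the frame of case between -0.105 and -0.074 m and z of board_end_b in the frame of case below 0.053 m and y of board_end_b in the frame of case between -0.02 and 0.02 m and angle between board_mid's own z axis and vertical above 0.08 rad))), for 0.1 s.
2. the board lies flat below both lips and is pressed onto the ledges with more than 7 N (its own weight included) (x of board_mid in the frame of case between -0.0085 and 0.0035 m and z of board_mid in the frame of case below 0.046 m and angle between board_mid's own z axis and vertical below 0.05 rad and angle between the x axis of board_mid and the x axis of case, either way round below 0.08 rad and horizontal distance between board_mid and case below 0.012 m and contact force between board and ledge_frame above 7 N), for 0.3 s.
At the end, for the whole second after the job is handed in: The board is let go and at rest, flat (3 degrees) on the ledges below both lips, its middle -8.5 to +3.5 mm from the opening's middle along the case, having been pressed on the ledges with over 7 N for 0.3 s; vial, tape and tray are within 15 mm of where they stood (x of board_mid in the frame of case between -0.0085 and 0.0035 m and z of board_mid in the frame of case below 0.046 m and angle between board_mid's own z axis and vertical below 0.05 rad and angle between the x axis of board_mid and the x axis of case, either way round below 0.08 rad and horizontal distance between board_mid and case below 0.012 m and linear speed of board below 0.02 m/s and contact force between the fingers and board below 0.1 N and distance of each of vial_mid, tape_mid, tray_mid from where it was at the start of the episode below 0.015 m); the robot touches nothing.
It fails at once if the board bears on the case with more than 20 N (contact force between board and case above 20 N).
It fails at once if a bystander is moved by more than 15 mm (distance of any of vial_mid, tape_mid, tray_mid from where it was at the start of the episode above 0.015 m).
It also fails if it takes over 53 s, if anything falls off the work surface, if the arm or the gripper's body presses on something with over 40 N, if the wrist force passes 120 N, or if a joint passes its speed limit or range.

## Working session

There is one attempt and no reset: what is moved stays moved. The work goes in short steps, Python scripts to look and compute and a tool call to move; the robot and the scene stay as the last step left them, time stands still between calls to the robot, and variables do not carry over. Pictures are saved under pics/ and viewed, at most 10 in all, crops included, and the job is handed in when it is done.

Besides the shell and the picture viewer there is one more tool, called after ">>>" as a command line: name --argument value ..., lists and objects as JSON in quotes. carry_out: Moves the arm, as the interface text tells. Its arguments: {"type":"object","properties":{"translation":{"type":"array","items":{"type":"array","items":{"type":"number"}}},"rot":{"type":"array","items":{"type":"array","items":{"type":"number"}}},"claw":{"type":"array","items":{"type":"number"}},"squeeze":{"type":"number"}},"required":["translation","rot","claw"]}

```bash
mkdir -p pics; ls
python3 - <<'E'
from rig import telemetry, eyes
import cv2,numpy as np,pickle
print(telemetry.state())
d={n:eyes.get_image(n) for n in("side","top")}
pickle.dump(d,open('v0.pkl','wb'))
for n,i in d.items():
    cv2.imwrite(f'pics/{n}0.png',i['color'][:,:,::-1]); print(n,i['fx'],i['fy'],i['cx'],i['cy'],i['distortion'],np.round(i['pose'],3).tolist())
E
```

```text
pics
{'clock': 0.0, 'joint_pos': array([ 1.04602721e+00,  2.76599336e-01,  1.50612310e+00,  1.88875199e-05,
        1.36069371e+00, -1.20976886e-01]), 'joint_vel': array([-1.96887023e-03,  6.01517169e-05, -8.05971633e-04,  4.40660801e-04,
       -4.25540000e-04, -4.97596555e-04]), 'effort': array([ 5.92268170e-04, -4.16767859e+01, -2.45810902e+01, -3.39542876e-04,
        1.11317620e-02,  2.83531278e-06]), 'tcp_pos': array([225.64632569, 528.3094497 , 230.44123174]), 'ee_rot': array([-2.98045991e-04,  2.00529145e-01,  9.79687313e-01, -8.61700396e-04]), 'ft_force': array([-0.13011282,  0.27631845, -0.46417387]), 'ft_torque': array([ 0.03197872,  0.00295939, -0.05166733]), 'gripper_force': 0.0, 'width': 0.9983047896115207}
side 416.7394429019391 416.7394429019391 284.57056432280456 209.05105821144738 [-0.03177949  0.          0.          0.          0.        ] [[0.988, 0.072, -0.135, 432.638], [-0.152, 0.516, -0.843, -928.989], [0.009, 0.853, 0.521, 647.0], [0.0, 0.0, 0.0, 1.0]]
top 504.3700742558763 504.3700742558763 274.4599174532284 207.91533547802416 [-0.17590309  0.          0.          0.          0.        ] [[-0.001, 0.996, -0.093, 460.342], [-1.0, -0.001, 0.001, 10.839], [0.001, 0.093, 0.996, 1288.029], [0.0, 0.0, 0.0, 1.0]]
```

View pics/top0.png

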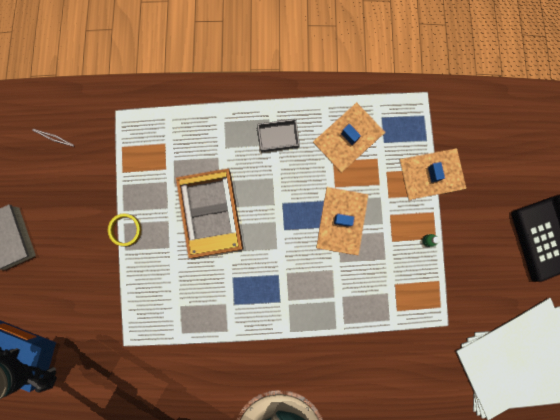

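View pics/side0.png

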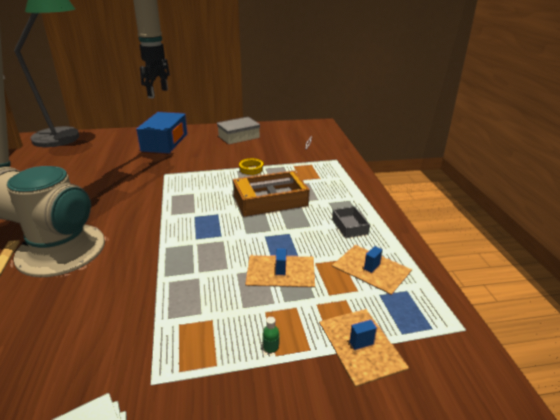

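The top view shows the nearest board at about px (343,220), the case at (210,213) with its wide lip at the robot side (213,245), the tape at (124,230), the vial at (430,240) and the tray at (278,136). The side view agrees. Next I'll magnify the top view to get the corners.

```bash
cat > h.py <<'E'
import numpy as np,cv2,pickle
from scipy.spatial.transform import Rotation as R
def K(i): return np.array([[i['fx'],0,i['cx']],[0,i['fy'],i['cy']],[0,0,1.]])
def ray(i,px,z):
    n=cv2.undistortPoints(np.array(px,float).reshape(-1,1,2),K(i),np.array(i['distortion']))[:,0]
    P=np.array(i['pose']); d=np.c_[n[:,0],-n[:,1],-np.ones(len(n))]@P[:3,:3].T
    return P[:3,3]+d*((z-P[2,3])/d[:,2])[:,None]
def proj(i,X):
    P=np.array(i['pose']); c=(np.array(X,float)-P[:3,3])@P[:3,:3]; c=c*[1,-1,-1]
    return cv2.projectPoints(c.reshape(-1,1,3),np.zeros(3),np.zeros(3),K(i),np.array(i['distortion']))[0][:,0]
E
python3 - <<'E'
from h import *
d=pickle.load(open('v0.pkl','rb'));i=d['top'];c=i['color']
cv2.imwrite('pics/crop.png',cv2.resize(c[155:275,160:390,::-1],None,fx=3.4,fy=3.4,interpolation=cv2.INTER_CUBIC))
h=cv2.cvtColor(c,cv2.COLOR_RGB2HSV)
bl=cv2.inRange(h,(100,150,60),(125,255,255));ck=cv2.inRange(h,(8,90,150),(18,200,255))
m=np.zeros_like(bl);m[180:262,312:374]=255
for n,k in(('cork',ck),('blue',bl)):
    k=k&m
    if n=='cork':k=cv2.morphologyEx(k,cv2.MORPH_CLOSE,np.ones((3,3)))
    q,_=cv2.findContours(k,0,2)
    for u in sorted(q,key=cv2.contourArea)[-2:]:
        b=cv2.boxPoints(cv2.minAreaRect(u));w=ray(i,b,5 if n=='cork' else 53)[:,:2];print(n,cv2.contourArea(u),b.round(1).tolist(),w.round(1).tolist(),w.mean(0).round(1))
E
```

```text
cork 2754.0 [[315.3999938964844, 247.5], [328.79998779296875, 172.10000610351562], [373.70001220703125, 180.10000610351562], [360.20001220703125, 255.5]] [[478.7, -93.8], [672.6, -130.4], [651.9, -246.8], [457.8, -208.5]] [ 565.3 -169.9]
blue 123.5 [[334.5, 222.89999389648438], [335.8999938964844, 214.3000030517578], [352.6000061035156, 217.10000610351562], [351.20001220703125, 225.6999969482422]] [[538.3, -137.6], [559.5, -141.4], [552.5, -182.7], [531.3, -178.9]] [ 545.4 -160.1]
```

View pics/crop.png

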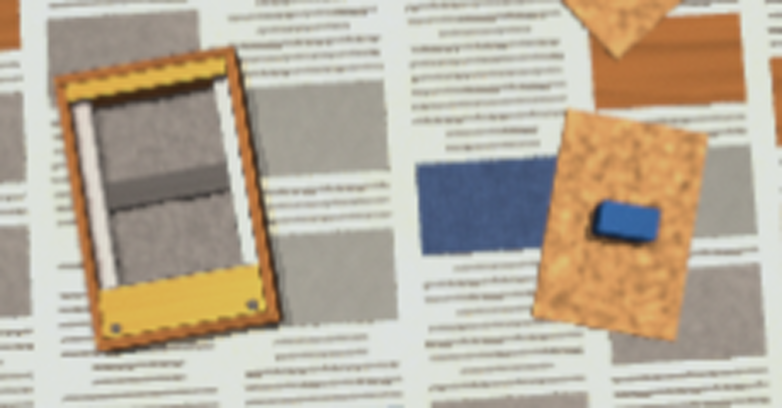

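```bash
cat >> h.py <<'E'
def fit2(M,W): # M model xy, W world xy -> x,y,yaw,res
    M=np.array(M,float);W=np.array(W)[:,:2];a=M-M.mean(0);b=W-W.mean(0)
    t=np.arctan2((a[:,0]*b[:,1]-a[:,1]*b[:,0]).sum(),(a*b).sum())
    r=np.array([[np.cos(t),-np.sin(t)],[np.sin(t),np.cos(t)]]);o=W.mean(0)-r@M.mean(0)
    return o,t,((M@r.T+o)-W)
E
python3 - <<'E'
from h import *
d=pickle.load(open('v0.pkl','rb'));i=d['top']
px=lambda a:(np.array(a)+.5)/3.4-.5+[160,155]
# case: far-left, far-right, near-right, near-left ; x span: -105-? 
W=ray(i,px([(56,76),(238,47),(281,321),(101,352)]),60)
print('case sides',[np.linalg.norm(W[k]-W[k-1]).round(1) for k in range(4)])
L=ray(i,px([(97,293),(262,264),(66,101),(230,77)]),60)
print(W.round(1).tolist(),L.round(1).tolist())
o,t,r=fit2([(-70,59),(-70,-59),(70,59),(70,-59)],L);print('lip fit',o.round(1),t,r.round(1).tolist())
c=W.mean(0)[:2];print('outer mid in case',np.array([[np.cos(t),np.sin(t)],[-np.sin(t),np.cos(t)]])@(c-o))
for x0 in(-11.5,):
  o,t,r=fit2([(x0+101.5,67),(x0+101.5,-67),(x0-101.5,-67),(x0-101.5,67)],W);print('outer',o.round(1),t,r.round(1).tolist())
B=ray(i,px([(567,110),(707,133),(675,340),(532,317)]),5)
o,t,r=fit2([(80,55),(80,-55),(-80,-55),(-80,55)],B);print('board',o.round(1),t,r.round(1).tolist())
b=ray(i,px([(599,199),(660,206),(655,240),(594,228)]),53);print(b.round(1).tolist(),b.mean(0))
j=d['side'];c=cv2.resize(j['color'][160:300,210:330,::-1],None,fx=4.2,fy=4.2,interpolation=cv2.INTER_CUBIC);cv2.imwrite('pics/s2.png',c)
E
```

```text
case sides [np.float64(203.3), np.float64(134.6), np.float64(200.9), np.float64(131.4)]
[[652.1, 253.6, 60.0], [672.8, 120.6, 60.0], [474.5, 88.4, 60.0], [452.0, 217.8, 60.0]] [[494.3, 221.1, 60.0], [515.3, 102.2, 60.0], [633.7, 245.9, 60.0], [650.8, 126.2, 60.0]]
lip fit [573.5 173.9] 0.16843650236015795 [[0.3, -0.8], [-0.9, 1.8], [-1.0, -2.1], [1.6, 1.2]]
outer mid in case [-11.14412316  -1.89357997]
outer [574.2 172. ] 0.16735179680589776 [[-0.3, -0.6], [1.3, 0.4], [-0.6, -1.3], [-0.4, 1.5]]
board [ 547.  -163.2] -0.1700826624586626 [[1.3, 1.1], [0.2, -0.8], [-1.2, -0.6], [-0.3, 0.3]]
[[562.3, -141.1, 53.0], [557.1, -185.6, 53.0], [532.5, -181.5, 53.0], [541.3, -137.2, 53.0]] [ 548.3017129  -161.34749346   53.        ]
```

View pics/s2.png

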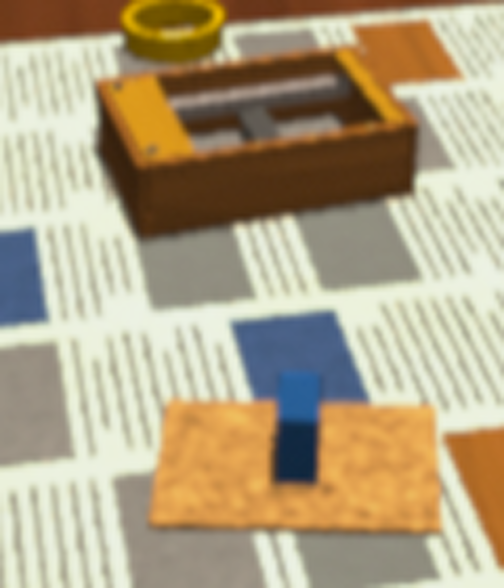

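The side crop agrees: wide lip at the robot end, and the ledges visible along both long walls. Estimates: case (574,172.5) yaw 0.168, board (547,−163) yaw −0.170. The tool will go above the board, closing along the board's x.

>>> carry_out --translation '[[-0.0405,-0.0364,0.005],[-0.0405,-0.0364,0.005],[-0.0405,-0.0364,0.005],[-0.0405,-0.0364,0.005],[-0.0405,-0.0364,0.005],[-0.0405,-0.0364,0.005],[-0.0405,-0.0364,0.005],[-0.0405,-0.0364,0.005],[-0.0405,-0.0364,0.005],[-0.0405,-0.0364,0.005],[-0.0405,-0.0364,0.005],[-0.0405,-0.0364,0.005],[-0.0405,-0.0364,0.005],[-0.0405,-0.0364,0.005]]' --rot '[[0,0,0],[0,0,0],[0,0,0],[0,0,0],[0,0,0],[0,0,0],[0,0,0],[0,0,0],[0,0,0],[0,0,0],[0,0,0],[0,0,0],[0,0,0],[0,0,0]]' --claw '[0,0,0,0,0,0,0,0,0,0,0,0,0,0]' --squeeze 60

```text
clock: 1.85
tcp_pos: [547.4, -164.3, 160.7]
ee_rot: [-0.0, 0.201, 0.98, 0.0]
ft_force: [0.6, 0.9, -0.6]
width: 1.0
gripper_force: 0.0
```

>>> carry_out --translation '[[0,0,0],[0,0,0],[0,0,0],[0,0,0],[0,0,0],[0,0,0],[0,0,0],[0,0,0],[0,0,0],[0,0,0]]' --rot '[[0,0,9.575],[0,0,9.575],[0,0,9.575],[0,0,9.575],[0,0,9.575],[0,0,9.575],[0,0,9.575],[0,0,9.575],[0,0,0],[0,0,0]]' --claw '[0,0,0,0,0,0,0,0,0,0]'

```text
clock: 3.1
tcp_pos: [547.0, -162.5, 161.1]
ee_rot: [-0.0, 0.764, 0.645, -0.0]
ft_force: [0.5, -0.2, 0.2]
width: 0.997
gripper_force: 0.0
```

>>> carry_out --translation '[[0,0,0.04],[0,0,0.04],[0,0,0.035],[0,0,0.02],[0,0,0.009],[0,0,0],[0,0,0]]' --rot '[[0,0,0],[0,0,0],[0,0,0],[0,0,0],[0,0,0],[0,0,0],[0,0,0]]' --claw '[0,0,0,0,0,0,0]'

```text
clock: 3.98
tcp_pos: [547.9, -162.9, 18.2]
ee_rot: [0.001, 0.764, 0.645, 0.0]
ft_force: [0.2, 0.0, -0.1]
width: 1.0
gripper_force: 0.0
```

>>> carry_out --translation '[[0,0,0],[0,0,0],[0,0,0],[0,0,0],[0,0,0],[0,0,0],[0,0,0],[0,0,0]]' --rot '[[0,0,0],[0,0,0],[0,0,0],[0,0,0],[0,0,0],[0,0,0],[0,0,0],[0,0,0]]' --claw '[255,255,255,255,255,255,255,255]' --squeeze 60

```text
clock: 4.97
tcp_pos: [547.6, -162.8, 17.7]
ee_rot: [0.0, 0.765, 0.645, 0.0]
ft_force: [1.7, -0.2, 4.8]
width: 0.274
gripper_force: 60.1
```

>>> carry_out --translation '[[0,0,-0.01],[0,0,-0.03],[0,0,-0.04],[0,0,-0.04],[0,0,-0.03],[0,0,0],[0,0,0],[0,0,0]]' --rot '[[0,0,0],[0,0,0],[0,0,0],[0,0,0],[0,0,0],[0,0,0],[0,0,0],[0,0,0]]' --claw '[255,255,255,255,255,255,255,255]'

```text
clock: 5.98
tcp_pos: [545.8, -162.1, 165.2]
ee_rot: [-0.002, 0.765, 0.645, -0.001]
ft_force: [0.5, 0.7, -2.9]
width: 0.27
gripper_force: 59.5
```

>>> carry_out --translation '[[0.0334,-0.0029,0],[0.0334,-0.0029,0],[0.0334,-0.0029,0],[0.0334,-0.0029,0],[0.0334,-0.0029,0],[0.0334,-0.0029,0],[0.0334,-0.0029,0],[0.0334,-0.0029,0],[0.0334,-0.0029,0],[0.0334,-0.0029,0],[0,0,0],[0,0,0],[0,0,0],[0,0,0.02],[0,0,0],[0,0,0]]' --rot '[[0,0,0],[0,0,0],[0,0,0],[0,0,0],[0,0,0],[0,0,0],[0,0,0],[0,0,0],[0,0,0],[0,0,0],[0,0,-6.4],[0,0,-6.5],[0,0,-6.5],[0,0,0],[0,0,0],[0,0,0]]' --claw '[255,255,255,255,255,255,255,255,255,255,255,255,255,255,255,255]'

```text
clock: 7.98
tcp_pos: [574.9, 171.4, 146.9]
ee_rot: [-0.0, 0.645, 0.764, -0.0]
ft_force: [-0.7, -0.7, -2.1]
width: 0.273
gripper_force: 59.2
```

Run:
```python
from rig import telemetry, eyes
import cv2,numpy as np,pickle
s=telemetry.state();print(s['tcp_pos'],s['ee_rot'],s['ft_force'],s['ft_torque'])
d={n:eyes.get_image(n) for n in("side","top")};d['s']=s
pickle.dump(d,open('v1.pkl','wb'))
a=cv2.resize(d['side']['color'][100:240,210:330,::-1],None,fx=4,fy=4,interpolation=cv2.INTER_CUBIC)
b=cv2.resize(d['top']['color'][145:285,160:240+20,::-1],None,fx=4,fy=4,interpolation=cv2.INTER_CUBIC)
cv2.imwrite('pics/hov.png',cv2.resize(np.hstack([a[:560],b[:560]]),None,fx=.9,fy=.9))
print(a.shape,b.shape)
```

```text
[574.89839596 171.44944372 146.86052179] [-3.64922836e-04  6.45056119e-01  7.64135020e-01 -3.75282671e-04] [-0.66733605 -0.7295056  -2.09242547] [-0.02098396  0.00571072  0.00534391]
(560, 480, 3) (560, 400, 3)
```

View pics/hov.png

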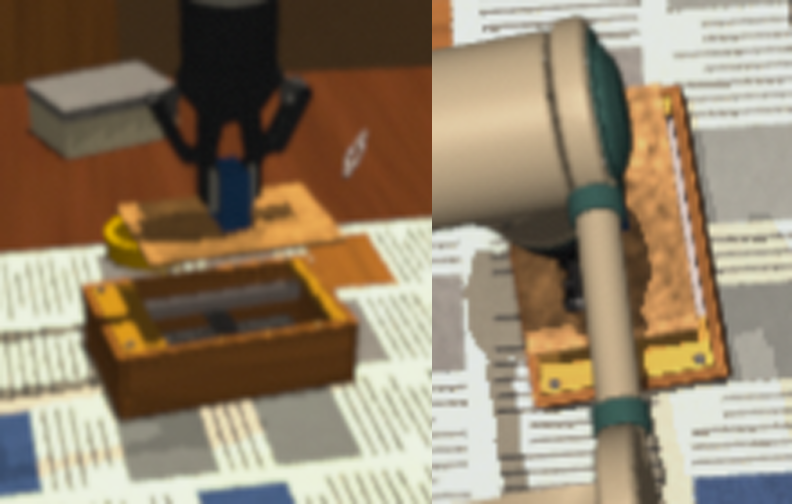

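The hover pictures show the board level above the case: right edge roughly (663,93)–(700,325), near edge at row 327, and the case's right wall just outside. I'll overlay the estimated models on both views to check the alignment.

```bash
cat > ov.py <<'E'
from h import *
def models(case,board,zb,zt):
    def pl(o,t,pts): 
        p=np.array(pts,float);c,s=np.cos(t),np.sin(t)
        return np.c_[p[:,0]*c-p[:,1]*s+o[0],p[:,0]*s+p[:,1]*c+o[1],p[:,2]]
    rect=lambda x0,x1,y,z:[(x0,y,z),(x1,y,z),(x1,-y,z),(x0,-y,z)]
    return [(pl(case[:2],case[2],rect(-113,90,67,60)),(0,255,0)),(pl(case[:2],case[2],rect(-70,70,59,60)),(0,255,0)),
            (pl(board[:2],board[2],rect(-80,80,55,zt)),(255,0,255)),(pl(board[:2],board[2],rect(-80,80,55,zb)),(255,255,0))]
def draw(i,crop,f,ms):
    x0,x1,y0,y1=crop;im=cv2.resize(i['color'][y0:y1,x0:x1,::-1],None,fx=f,fy=f,interpolation=cv2.INTER_CUBIC)
    for X,c in ms:
        p=((proj(i,X)+.5-[x0,y0])*f-.5);cv2.polylines(im,[np.round(p*16).astype(np.int32)],True,c,1,cv2.LINE_AA,4)
    return im
E
python3 - <<'E'
from ov import *
d=pickle.load(open('v1.pkl','rb'))
ms=models((574,172.3,.168),(574.9,171.4,.169),129.2,134.2)
a=draw(d['side'],(230,320,140,220),4.6,ms);b=draw(d['top'],(175,250,160,260),4.6,ms)
h=max(a.shape[0],b.shape[0]);a=cv2.copyMakeBorder(a,0,h-a.shape[0],0,0,0)
cv2.imwrite('pics/ov.png',np.hstack([a,b]))
E
```

```text
(no output)
```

View pics/ov.png

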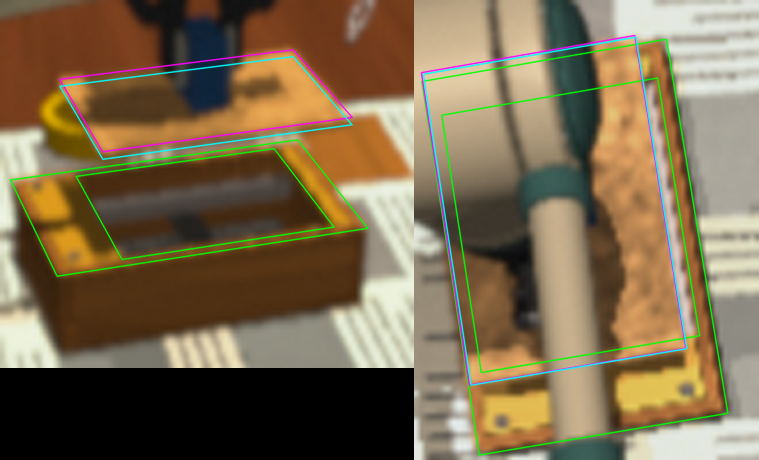

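The overlay matches to within about a pixel in both views. The board's right edge in the top view looks about 1 px outside its prediction, so I'll measure the edges with averaged profiles.

```bash
cat > prof.py <<'E'
from h import *
def prof(i,pose,p,q,n,z,S=np.arange(-9,9.1,.75)):
    c,s=np.cos(pose[2]),np.sin(pose[2]);A=np.array([[c,-s],[s,c]]);out=[]
    for sh in S:
        t=np.linspace(0,1,60)[:,None];m=np.array(p)*(1-t)+np.array(q)*t+sh*np.array(n)
        u=proj(i,np.c_[m@A.T+pose[:2],np.full(60,z)]).astype(np.float32)
        out.append(cv2.remap(i['color'],u[:,0].reshape(-1,1),u[:,1].reshape(-1,1),cv2.INTER_CUBIC)[:,0].mean(0))
    return S,np.array(out)
def rep(name,*a):
    S,o=prof(*a);g=np.diff(o,axis=0);G=np.abs(g).sum(1);m=(S[1:]+S[:-1])/2
    k=[j for j in range(1,len(G)-1) if G[j]>=G[j-1] and G[j]>=G[j+1] and G[j]>12]
    print(name,[(round(m[j]+.75*.5*(G[j-1]-G[j+1])/(G[j-1]-2*G[j]+G[j+1]),1),g[j].round().astype(int).tolist()) for j in k])
E
python3 - <<'E'
from prof import *
d=pickle.load(open('v1.pkl','rb'));e=pickle.load(open('v0.pkl','rb'));C=(574,172.3,.168);B=(574.9,171.4,.169)
t,s=e['top'],e['side']
for z,nm,i in((60,'top',t),(60,'side',s)):
    rep(nm+' outer -y',i,C,(-100,-67),(80,-67),(0,-1),z);rep(nm+' outer +y',i,C,(-100,67),(80,67),(0,1),z)
    rep(nm+' outer -x',i,C,(-113,-55),(-113,55),(-1,0),z);rep(nm+' outer +x',i,C,(90,-55),(90,55),(1,0),z)
    rep(nm+' widelip',i,C,(-70,-50),(-70,50),(1,0),z);rep(nm+' narlip',i,C,(70,-50),(70,50),(-1,0),z)
t,s=d['top'],d['side']
rep('B top -y',t,B,(-60,-55),(60,-55),(0,-1),134.2);rep('B top -x',t,B,(-80,10),(-80,45),(-1,0),134.2)
rep('B top -x r',t,B,(-80,-50),(-80,-10),(-1,0),134.2)
rep('B side -y bot',s,B,(-70,-55),(70,-55),(0,-1),129.2);rep('B side +x',s,B,(80,-45),(80,45),(1,0),131.7)
rep('B side -x',s,B,(-80,-45),(-80,45),(-1,0),131.7);rep('B side +y',s,B,(20,55),(70,55),(0,1),134.2)
B0=(547,-163,-.170)
t,s=e['top'],e['side']
for nm,i in(('top',t),('side',s)):
    for n,p,q,v in(('-y',(-70,-55),(70,-55),(0,-1)),('+y',(-70,55),(70,55),(0,1)),('-x',(-80,-45),(-80,45),(-1,0)),('+x',(80,-45),(80,45),(1,0))):
        rep('B0 '+nm+n,i,B0,p,q,v,5)
E
```

```text
top outer -y [(np.float64(-3.0), [-27, -16, -6]), (np.float64(1.1), [19, 23, 23]), (np.float64(6.5), [4, 5, 6])]
top outer +y [(np.float64(-4.3), [10, 5, 2]), (np.float64(2.3), [3, 13, 18])]
top outer -x [(np.float64(-2.7), [-16, -9, -2]), (np.float64(2.9), [22, 23, 22])]
top outer +x [(np.float64(-7.4), [-10, -12, -4]), (np.float64(0.8), [-1, 7, 14])]
top widelip [(np.float64(1.5), [-13, -8, 9])]
top narlip [(np.float64(-1.0), [-26, -23, -9])]
side outer -y [(np.float64(-0.2), [-6, -4, -2])]
side outer +y []
side outer -x [(np.float64(-1.0), [-13, -7, -1]), (np.float64(6.6), [7, 8, 8])]
side outer +x []
side widelip [(np.float64(0.7), [-12, -8, 4])]
side narlip [(np.float64(0.5), [-15, -11, -1])]
B top -y [(np.float64(1.0), [5, 11, 19]), (np.float64(4.7), [-14, -21, -27])]
B top -x [(np.float64(-7.6), [6, 5, 3]), (np.float64(0.2), [-17, -13, -9])]
B top -x r [(np.float64(-6.9), [5, 4, 3]), (np.float64(0.7), [-17, -12, -9])]
B side -y bot []
B side +x [(np.float64(1.3), [-9, -7, -2])]
B side -x [(np.float64(0.5), [-9, -6, -7])]
B side +y []
B0 top-y [(np.float64(-0.2), [-6, 1, 9])]
B0 top+y [(np.float64(0.5), [-10, 2, 14])]
B0 top-x [(np.float64(0.2), [-1, 8, 15])]
B0 top+x [(np.float64(-0.3), [0, 8, 16]), (np.float64(5.5), [-2, -5, -6])]
B0 side-y [(np.float64(-0.9), [-10, -6, -1]), (np.float64(6.0), [2, 6, 8])]
B0 side+y []
B0 side-x [(np.float64(0.2), [-5, 6, 14])]
B0 side+x [(np.float64(-0.7), [-1, 11, 19])]
```

>>> carry_out --translation '[[0,0,0],[0,0,0],[0,0,0],[0.0018,0.0052,0.0127],[0,0,0.02],[0,0,0.02],[0,0,0.01],[0,0,0],[0,0,0]]' --rot '[[-3.24,0,0],[-3.25,0,0],[-3.25,0,0],[0,0,0],[0,0,0],[0,0,0],[0,0,0],[0,0,0],[0,0,0]]' --claw '[255,255,255,255,255,255,255,255,255]'

```text
clock: 9.2
tcp_pos: [590.9, 176.1, 87.0]
ee_rot: [0.055, 0.643, 0.761, 0.065]
ft_force: [0.2, 0.7, -2.4]
width: 0.268
gripper_force: 59.5
```

```bash
cat > st.py <<'E'
from h import *
from rig import telemetry
C=(574.6,172.7,.168); L=17.7
def st():
    s=telemetry.state();q=s['ee_rot'];r=R.from_quat([q[1],q[2],q[3],q[0]]).as_matrix()
    c=R.from_euler('z',-C[2]).as_matrix();t=c@(s['tcp_pos']-[C[0],C[1],0]);r=c@r
    U=t+L*r[:,2];th=np.degrees(np.arcsin(r[2,1]))
    print('clk',round(s['clock'],2),'tcp',t.round(1),'tilt',th.round(2),'yaw',np.degrees(np.arctan2(r[1,1],r[0,1])).round(2),'roll',np.degrees(np.arcsin(r[2,0])).round(2),'a',(U-80*r[:,1]).round(1),'b',(U+80*r[:,1]).round(1),'F',(c@s['ft_force']).round(1),'T',(c@s['ft_torque']).round(2),'grip',round(s['gripper_force']),round(s['width'],3))
    return s,r,t
if __name__=='__main__': st()
E
python3 st.py
```

```text
clk 9.2 tcp [16.7  0.6 87. ] tilt 9.8 yaw 0.04 roll 0.0 a [-59.1   0.5  55.9] b [98.5  0.6 83.1] F [ 0.4  0.6 -2.4] T [-0.03  0.16 -0.01] grip 59 0.268
```

>>> carry_out --translation '[[0,-0.0012,0.0069],[0,-0.0012,0.0069],[0,0,0],[0,-0.0037,-0.0006],[0,-0.0037,-0.0006],[0,-0.0037,-0.0006],[0,-0.0037,-0.0007],[0,0,0]]' --rot '[[0,0,0],[0,0,0],[0,0,0],[0,0,0],[0,0,0],[0,0,0],[0,0,0],[0,0,0]]' --claw '[255,255,255,255,255,255,255,255]'

```text
clock: 10.2
tcp_pos: [575.7, 173.5, 72.7]
ee_rot: [0.055, 0.643, 0.761, 0.065]
ft_force: [0.5, -0.4, -2.7]
width: 0.274
gripper_force: 59.5
```

```bash
python3 st.py
python3 - <<'E'
from rig import eyes
import cv2
i=eyes.get_image('side')['color']
cv2.imwrite('pics/ins.png',cv2.resize(i[130:220,220:330,::-1],None,fx=6,fy=6,interpolation=cv2.INTER_CUBIC))
E
```

```text
clk 10.2 tcp [ 1.2  0.6 72.7] tilt 9.82 yaw 0.05 roll 0.0 a [-74.6   0.5  41.6] b [83.   0.6 68.9] F [ 0.4 -0.5 -2.7] T [ 0.03 -0.12  0.04] grip 59 0.274
```

View pics/ins.png

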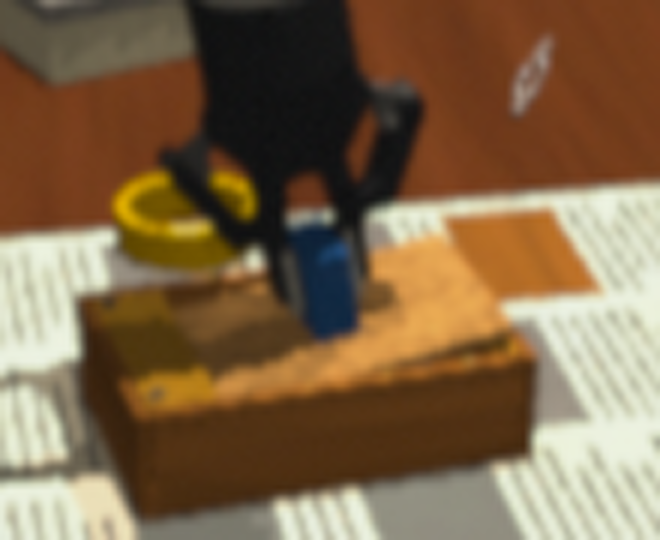

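The board's leading end is under the wide lip (edge near x≈215 px) and its trailing end is above the narrow lip, with no contact force. I'll keep sliding against the keeper.

>>> carry_out --translation '[[0,-0.003,-0.0005],[0,-0.003,-0.0005],[0,-0.003,-0.0005],[0,0,0]]' --rot '[[0,0,0],[0,0,0],[0,0,0],[0,0,0]]' --claw '[255,255,255,255]'

```text
clock: 10.75
tcp_pos: [566.7, 172.0, 72.6]
ee_rot: [0.055, 0.643, 0.761, 0.065]
ft_force: [3.0, 0.5, -2.6]
width: 0.273
gripper_force: 59.5
```

```bash
python3 st.py
```

```text
clk 10.75 tcp [-7.9  0.6 72.6] tilt 9.81 yaw 0.04 roll 0.01 a [-83.7   0.5  41.5] b [74.   0.7 68.8] F [ 3.   0.  -2.6] T [ 0.07 -0.45  0.04] grip 60 0.273
```

>>> carry_out --translation '[[0,-0.003,-0.0005],[0,-0.003,-0.0005],[0,-0.003,-0.0005],[0,0,0]]' --rot '[[0,0,0],[0,0,0],[0,0,0],[0,0,0]]' --claw '[255,255,255,255]'

```text
clock: 11.25
tcp_pos: [557.8, 170.4, 72.6]
ee_rot: [0.055, 0.643, 0.761, 0.065]
ft_force: [5.4, 0.4, -2.5]
width: 0.275
gripper_force: 59.5
```

```bash
python3 st.py
```

```text
clk 11.25 tcp [-17.    0.5  72.6] tilt 9.82 yaw 0.04 roll 0.0 a [-92.8   0.5  41.5] b [64.9  0.6 68.8] F [ 5.4 -0.5 -2.5] T [ 0.11 -0.79  0.1 ] grip 59 0.275
```

Run:
```python
import numpy as np
L=17.7
def tcp(th,a=(-93.0,41.7)):
    t=np.radians(th);u=np.array([np.cos(t),np.sin(t)]);n=np.array([-u[1],u[0]]);return np.array(a)+80*u+L*n,u,n
T=[9.82,8.2,6.6,4.9,3.3,1.6,0.0]
p,u,n=tcp(T[0],(-92.8,41.5))
for th in T[1:]:
    q,u2,n2=tcp(th);d=q-p;print((d@u).round(2),(-d@n).round(2));p,u,n=q,u2,n2
```

```text
0.31 2.04
0.46 2.24
0.49 2.38
0.46 2.24
0.49 2.38
0.46 2.24
```

>>> carry_out --translation '[[0,0.0003,0.002],[0,0.0005,0.0022],[0,0.0005,0.0024],[0,0,0]]' --rot '[[1.62,0,0],[1.6,0,0],[1.7,0,0],[0,0,0]]' --claw '[255,255,255,255]'

```text
clock: 11.75
tcp_pos: [560.9, 170.9, 65.7]
ee_rot: [0.027, 0.645, 0.763, 0.032]
ft_force: [5.1, 0.6, -1.5]
width: 0.274
gripper_force: 59.7
```

```bash
python3 st.py
```

```text
clk 11.75 tcp [-13.8   0.5  65.7] tilt 4.81 yaw 0.02 roll 0.01 a [-92.    0.5  41.4] b [67.4  0.5 54.8] F [ 5.2 -0.3 -1.5] T [ 0.04 -0.84  0.13] grip 60 0.274
```

>>> carry_out --translation '[[0,-0.0008,0.0001],[0,0.0002,0.0022],[0,0.0004,0.0024],[0,0.0004,0.0022],[0,0,0]]' --rot '[[0,0,0],[1.6,0,0],[1.7,0,0],[1.5,0,0],[0,0,0]]' --claw '[255,255,255,255,255]'

```text
clock: 12.38
tcp_pos: [561.0, 170.9, 58.9]
ee_rot: [0.0, 0.645, 0.764, 0.0]
ft_force: [4.2, 1.5, -1.4]
width: 0.272
gripper_force: 59.8
```

```bash
python3 st.py
```

```text
clk 12.38 tcp [-13.7   0.5  58.9] tilt 0.03 yaw 0.04 roll 0.01 a [-93.7   0.5  41.2] b [66.3  0.6 41.2] F [ 4.4  0.8 -1.4] T [ 0.08 -0.89  0.16] grip 60 0.272
```

>>> carry_out --translation '[[0,0.003,0],[0,0.003,0],[0,0.003,0],[0,0.002,0],[0,0,0],[0,0,0]]' --rot '[[0,0,0],[0,0,0],[0,0,0],[0,0,0],[0,0,0],[0,0,0]]' --claw '[255,255,255,255,255,255]'

```text
clock: 13.12
tcp_pos: [570.7, 172.6, 58.9]
ee_rot: [-0.0, 0.645, 0.764, -0.0]
ft_force: [2.9, 1.0, -3.0]
width: 0.269
gripper_force: 59.8
```

```bash
python3 st.py;  python3 - <<'E'
from rig import eyes
import cv2,numpy as np
a=eyes.get_image('side')['color'][140:220,225:325,::-1];b=eyes.get_image('top')['color'][160:260,170:260,::-1]
a=cv2.resize(a,None,fx=4.4,fy=4.4,interpolation=2);b=cv2.resize(b,None,fx=3.52,fy=3.52,interpolation=2)
cv2.imwrite('pics/in2.png',np.hstack([a,b]))
E
```

```text
clk 13.12 tcp [-3.9  0.5 58.9] tilt -0.01 yaw 0.04 roll 0.0 a [-83.9   0.5  41.2] b [76.1  0.6 41.2] F [ 3.   0.5 -3. ] T [ 0.03 -0.54  0.05] grip 60 0.269
```

View pics/in2.png

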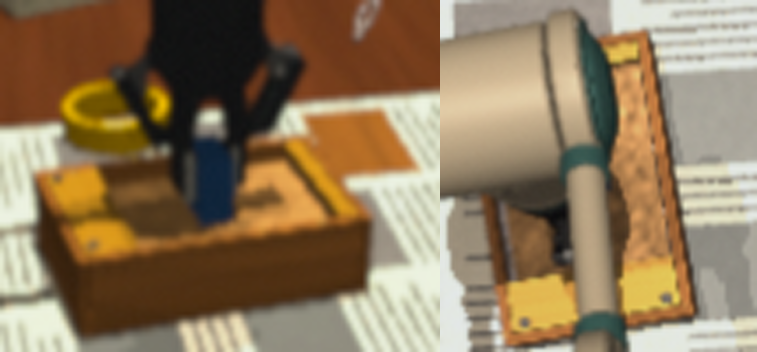

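The board is flat, with both ends beneath their lips. I'll nudge it to x≈−2.5 and lower in small steps, feeling for the ledges.

>>> carry_out --translation '[[0,0.0015,0],[0,0,0.001],[0,0,0.001],[0,0,0]]' --rot '[[0,0,0],[0,0,0],[0,0,0],[0,0,0]]' --claw '[255,255,255,255]'

```text
clock: 13.72
tcp_pos: [572.4, 172.8, 57.0]
ee_rot: [0.0, 0.645, 0.764, 0.0]
ft_force: [2.6, 0.4, -1.1]
width: 0.268
gripper_force: 59.9
```

>>> carry_out --translation '[[0,0,0.001],[0,0,0.001],[0,0,0]]' --rot '[[0,0,0],[0,0,0],[0,0,0]]' --claw '[255,255,255]'

```text
clock: 14.1
tcp_pos: [572.5, 172.8, 55.4]
ee_rot: [0.0, 0.645, 0.764, 0.0]
ft_force: [2.1, -0.4, 2.9]
width: 0.276
gripper_force: 60.3
```

>>> carry_out --translation '[[0,0,0.0007],[0,0,0],[0,0,0]]' --rot '[[0,0,0],[0,0,0],[0,0,0]]' --claw '[255,255,255]'

```text
clock: 14.48
tcp_pos: [572.5, 172.8, 54.9]
ee_rot: [0.0, 0.645, 0.764, 0.0]
ft_force: [0.4, -0.7, 4.9]
width: 0.276
gripper_force: 60.8
```

```bash
python3 st.py
```

```text
clk 14.47 tcp [-2.   0.5 54.9] tilt 0.04 yaw 0.04 roll -0.01 a [-82.    0.4  37.2] b [78.   0.5 37.3] F [ 0.3 -0.7  4.9] T [-0.2  -0.11  0.12] grip 61 0.276
```

>>> carry_out --translation '[[0,0,0.0007],[0,0,0],[0,0,0],[0,0,0],[0,0,0]]' --rot '[[0,0,0],[0,0,0],[0,0,0],[0,0,0],[0,0,0]]' --claw '[255,255,255,255,255]'

```text
clock: 15.1
tcp_pos: [572.5, 172.8, 54.6]
ee_rot: [0.0, 0.645, 0.764, 0.0]
ft_force: [1.2, -1.7, 8.0]
width: 0.272
gripper_force: 61.1
```

```bash
python3 st.py
```

```text
clk 15.1 tcp [-2.   0.5 54.6] tilt 0.05 yaw 0.04 roll -0.01 a [-82.    0.4  36.8] b [78.   0.5 36.9] F [ 0.9 -1.9  8. ] T [-0.12  0.    0.14] grip 61 0.272
```

>>> carry_out --translation '[[0,0,0],[0,0,0],[0,0,-0.0005],[0,0,-0.0005],[0,0,-0.0005],[0,0,0],[0,0,0]]' --rot '[[0,0,0],[0,0,0],[0,0,0],[0,0,0],[0,0,0],[0,0,0],[0,0,0]]' --claw '[255,255,255,255,255,255,255]' --squeeze 20

```text
clock: 15.98
tcp_pos: [572.5, 172.8, 55.1]
ee_rot: [0.0, 0.645, 0.764, 0.0]
ft_force: [0.9, -0.4, 3.2]
width: 0.274
gripper_force: 60.4
```

```bash
python3 st.py
```

```text
clk 15.97 tcp [-2.   0.5 55.1] tilt 0.02 yaw 0.04 roll -0.0 a [-82.    0.4  37.3] b [78.   0.5 37.4] F [ 0.9 -0.6  3.2] T [-0.22 -0.26  0.11] grip 60 0.274
```

Still about 3 N down. I'll unload slightly more, open, and rise.

>>> carry_out --translation '[[0,0,-0.0005],[0,0,0],[0,0,0],[0,0,0],[0,0,0],[0,0,0],[0,0,0]]' --rot '[[0,0,0],[0,0,0],[0,0,0],[0,0,0],[0,0,0],[0,0,0],[0,0,0]]' --claw '[255,255,160,130,100,80,80]'

```text
clock: 16.85
tcp_pos: [572.4, 172.9, 55.6]
ee_rot: [0.0, 0.645, 0.764, 0.0]
ft_force: [-0.6, -0.2, -0.3]
width: 0.682
gripper_force: 0.0
```

>>> carry_out --translation '[[0,0,-0.005],[0,0,-0.015],[0,0,-0.03],[0,0,-0.04],[0,0,-0.04],[0,0,0],[0,0,0],[0,0,0]]' --rot '[[0,0,0],[0,0,0],[0,0,0],[0,0,0],[0,0,0],[0,0,0],[0,0,0],[0,0,0]]' --claw '[80,80,80,80,80,80,80,80]'

```text
clock: 17.85
tcp_pos: [571.5, 172.7, 184.4]
ee_rot: [-0.001, 0.645, 0.764, -0.001]
ft_force: [0.5, 0.2, -0.4]
width: 0.687
gripper_force: 0.0
```

```bash
python3 st.py;  python3 - <<'E'
from rig import eyes
from ov import *
ms=models((574.6,172.7,.168),(572.6,172.4,.168),38,43)[2:3]
a=draw(eyes.get_image('side'),(225,325,130,220),4.4,ms);b=draw(eyes.get_image('top'),(170,260,160,260),3.96,ms)
cv2.imwrite('pics/end.png',np.hstack([a,b[:396]]))
E
```

```text
clk 17.85 tcp [ -3.1   0.5 184.4] tilt -0.13 yaw 0.04 roll 0.0 a [-83.1   0.5 166.9] b [ 76.9   0.6 166.5] F [ 0.5  0.1 -0.4] T [ 0.02  0.01 -0.03] grip 0 0.687
```

View pics/end.png

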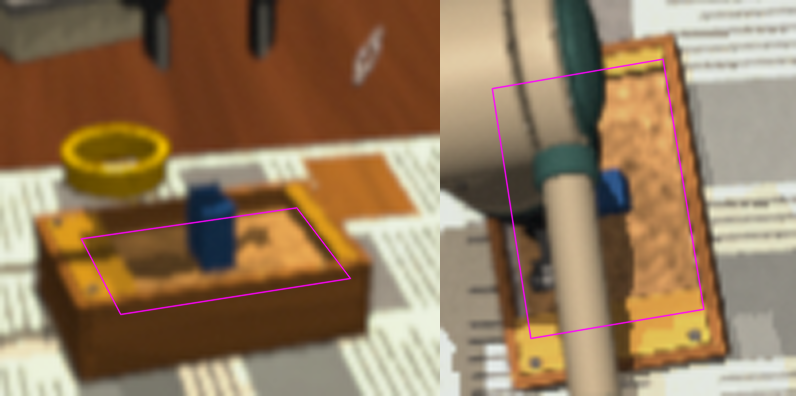

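The board lies flat in the case under both lips, with the grip block at side px (212,235), and the gripper is clear. I'm handing it in.

```bash
python3 -c "
from rig import order
print(order.close_job())"
```

```text
the job is handed in; nothing more can be done
None
```

The board is in the case, flat under both lips at about x = −2, bedded with roughly 10 N on the ledges and released; the job was handed in at about 18 s, and no verdict was returned.

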